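# Feel the rim of a fired bowl for chips

### The job

Before the pink clay bowl with the brown stub handle goes to be glazed, feel its rim for chips: starting on the rim above the handle, follow the top of the rim lightly with a fingertip, anticlockwise as seen from above, all the way round until you are back above the handle (slide along it, or dab every couple of centimetres). Only touch it: do not lift it, rock it on its foot noticeably or shove it out of place. Leave everything else on the table undisturbed, and finish with the hand clear.

Things in the scene. Friction and masses are not known exactly. Their poses are not given: they have to be found in the camera images.
- bowl: Pink thick-walled fired-clay soup bowl with one brown stub handle, loose on the ware board, about 1 kg, 66 mm high, foot 100 mm across. Its level rim is a round bead 10 mm thick, centre line a circle 156 mm across. Some 15 N or more down on the rim starts it rocking. Origin: centre of its underside; z up; the handle sticks out along its +x axis to 118 mm from the centre, about 5 mm below the rim top, 23 mm thick
- ware_board: Fixed plywood board 260 x 480 x 18 mm (x, y, z) on the table, covered by a 3 mm grey rubber non-slip mat, top 21 mm above the table; the two bowls, the beaker and the wooden tool stand on it. Origin: centre of its underside.
- rim0: One of six equal 41 mm long stretches of the bowl's rim (with 41 mm of plain rim between neighbours, no visible seams), directly above the handle. Origin: middle of the stretch, on the very top of the rim; x axis points outward, z up.
- rim1: One of six equal 41 mm long stretches of the bowl's rim (with 41 mm of plain rim between neighbours, no visible seams), 60 degrees anticlockwise (seen from above) from the handle. Origin: middle of the stretch, on the very top of the rim; x axis points outward, z up.
- rim2: One of six equal 41 mm long stretches of the bowl's rim (with 41 mm of plain rim between neighbours, no visible seams), 120 degrees anticlockwise (seen from above) from the handle. Origin: middle of the stretch, on the very top of the rim; x axis points outward, z up.
- rim3: One of six equal 41 mm long stretches of the bowl's rim (with 41 mm of plain rim between neighbours, no visible seams), 180 degrees anticlockwise (seen from above) from the handle. Origin: middle of the stretch, on the very top of the rim; x axis points outward, z up.
- rim4: One of six equal 41 mm long stretches of the bowl's rim (with 41 mm of plain rim between neighbours, no visible seams), 240 degrees anticlockwise (seen from above) from the handle. Origin: middle of the stretch, on the very top of the rim; x axis points outward, z up.
- rim5: One of six equal 41 mm long stretches of the bowl's rim (with 41 mm of plain rim between neighbours, no visible seams), 300 degrees anticlockwise (seen from above) from the handle. Origin: middle of the stretch, on the very top of the rim; x axis points outward, z up.
- plain_bowl: Bystander: handleless cream bowl with the same outline as the bowl (164 mm across, 66 mm high), loose on the ware board. Origin: centre of its underside.
- beaker: Bystander: small brown clay beaker, 66 mm across the rim, 70 mm high, loose on the ware board between the two bowls. Origin: centre of its underside.
- wood_tool: Bystander: thin wooden modelling tool, 110 mm long and 8 mm high, lying loose on the ware board. Origin: centre of its underside; its x axis runs along it.
- sponge: Bystander: orange sponge block 110 x 70 x 40 mm on the table to the left. Origin: centre of its underside.
- glaze_jar: Bystander: closed grey-blue glaze jar with a black lid, 72 mm across, 85 mm high, on the table to the right. Origin: centre of its underside.
- rib: Bystander: flat wooden rib 100 x 55 x 6 mm on the table to the left. Origin: centre of its underside.
- dish: Bystander: small white dish, 100 mm across, 20 mm high, on the table to the right. Origin: centre of its underside.

How it is judged:
By the outcome, as a careful person would: the job done as asked, in the order asked, and still so for the second after the job is handed in, with the robot touching nothing.
It also fails if it takes over 64 s, if anything falls off the work surface, if the arm or the gripper's body presses on something with over 40 N, if the wrist force passes 120 N, or if a joint passes its speed limit or range.

### The arm

A 6-joint arm with a two-finger parallel gripper is mounted at the origin on the work surface. World frame = base frame: x ahead of the robot, y to its left, z up, the work surface at z = 0. Lengths are in mm, angles in rad, forces in N, time in s.
With the tool pointing down it reaches from about 400 to 825 mm from the base axis. Payload 7 kg.
Tool frame: the origin (TCP) lies at the very end of the fingers, on their centre line; the grasp point (between the pads) lies 19 mm behind it; z points along the fingers, y is the direction in which the jaws open and shut (so a half turn about z gives the same grasp; the last joint's range is limited). The gripper opens to 88 mm and grips with 3 to 60 N. Pads are 19 mm wide; open, the fingers measure 130 mm over their backs; the gripper's body (78 mm by 193 mm) begins 47 mm behind the grasp point.
Start: joints at [-1.033, 0.359, 0.012, 0, -1.224, -0.288], TCP at [166.841, -654.033, 205.461] pointing down, gripper open.
Joint ranges: [-3.07, 3.07], [-1.43, 2.12], [-1.02, 1.25], [-3.03, 1.67], [-3.05, -0], [-3.03, 3.03]. Speed limits (rad/s): [2.39, 2.39, 3.01, 3.14, 3.14, 3.14].

### API

Orientations are given as a unit quaternion [x, y, z, w].
In Python, from plant import bot gives the robot as it stands. Calls block until the motion is done:
- bot.move_ptp(position, orientation): joint-space move of the TCP to a pose.
- bot.line_to(position, velocity=150, ori=None): straight line of the TCP; ori=None keeps the orientation; velocity is the mean speed in mm/s.
- bot.move_joints(angles): joint-space move.
- bot.move_gripper(opening, force=None): finger opening in mm; force is the grip in N (None keeps the last); returns when the fingers have stopped.
- bot.pause(seconds).
- bot.solve_ik(position, orientation): joint angles nearest the present ones, or None.
- bot.read_state(): the state.
- bot.camera(name): name is "scene" or "top" or "wrist"; returns the picture (400x640x3 uint8, red, green, blue); there is no depth.
- bot.get_calibration(name): a dict with "fx", "fy", "cx", "cy" (pixels), "distortion" ([k1, k2, p1, p2, k3] as OpenCV has them; the pictures are not rectified), "view" (4x4, takes a point from world to camera coordinates); the wrist camera has in their place "T_tool_cam" (4x4, takes a point from camera to tool coordinates, whose origin is the TCP and whose axes are the flange's). Camera axes: x right, y up, looking along -z (the intrinsics and any distortion apply to the point x, -y, -z); pixel columns grow to the right and rows downward; lengths in mm; the calibration is good to about 2 mm. A picture is of the moment at which its call begins: read the wrist's pose just before it. get_calibration takes no time and is no camera call.
A pose or a line that the arm cannot do raises bot.Unreachable and nothing moves.
- bot.close_job(): hands the job in, once; it reports no verdict.
The state is a dict: "t": time; "joint_pos": joint angles; "qvel": joint speeds; "tau": joint torques, N m; "tcp_pos": TCP position; "eef_rot": TCP orientation; "contact_force": force on the tool from outside, world axes, zero at the start; "moment": the same for the moment, N m; "width": finger opening in mm.
Only numpy, scipy, OpenCV 4.12 (cv2) and the standard library are available. Lean on these libraries where they do the work, as an engineer would, in place of code of your own. Each camera call takes 0.05 s, during which the arm holds its last target.

## Working session

There is one attempt and no reset: what is moved stays moved. The work goes in short steps, each a Python script; the robot and the scene stay as the last script left them, time stands still between calls to the robot, and variables do not carry over. Pictures are saved under pics/ and viewed, and the job is handed in when it is done.

```bash
ls; mkdir -p pics; python3 - <<'E'
from plant import bot
import cv2
for n in("top","scene"):
    cv2.imwrite(f"pics/{n}0.png",bot.camera(n)[:,:,::-1]); print(n,bot.get_calibration(n))
print(bot.get_calibration("wrist"))
print(bot.read_state())
E
```

```text
pics
top {'fx': 377.007542167193, 'fy': 377.007542167193, 'cx': 320.2254689472076, 'cy': 200.29265504569847, 'distortion': array([-0.06588723,  0.        ,  0.        ,  0.        ,  0.        ]), 'view': array([[ 2.44172132e-03, -9.99992462e-01, -3.01895099e-03,
        -8.49053883e-01],
       [ 9.77135897e-01,  1.74405189e-03,  2.12608554e-01,
        -5.62611892e+02],
       [-2.12601686e-01, -3.46905622e-03,  9.77132790e-01,
        -9.68378461e+02],
       [ 0.00000000e+00,  0.00000000e+00,  0.00000000e+00,
         1.00000000e+00]])}
scene {'fx': 492.917157667519, 'fy': 492.917157667519, 'cx': 310.71066638423315, 'cy': 193.98252910301818, 'distortion': array([0.0122868, 0.       , 0.       , 0.       , 0.       ]), 'view': array([[-1.21896457e-01,  9.92526261e-01, -5.73358619e-03,
         6.22369320e+01],
       [-7.13357398e-01, -8.35910640e-02,  6.95797210e-01,
         3.43633382e+02],
       [ 6.90117727e-01,  8.89053109e-02,  7.18215406e-01,
        -1.98842082e+03],
       [ 0.00000000e+00,  0.00000000e+00,  0.00000000e+00,
         1.00000000e+00]])}
{'fx': 347.7949547
[... 523 characters left out ...]
])}
{'t': 0.1, 'joint_pos': array([-1.03287048e+00,  3.59275775e-01,  1.11202756e-02, -3.10870381e-04,
       -1.22408285e+00, -2.88086448e-01]), 'qvel': array([ 1.45875194e-06, -1.03402909e-03,  1.34945905e-03,  3.64247800e-03,
        3.73906829e-04,  3.88130653e-05]), 'tau': array([-2.08824531e-03, -5.84164202e+01,  2.93748432e+01,  7.01557651e+00,
        1.00290249e-02, -5.39653570e-05]), 'tcp_pos': array([ 166.73324111, -653.58739713,  204.62836362]), 'eef_rot': array([-1.24542513e-01,  9.92214000e-01,  7.19046776e-04, -1.55529174e-04]), 'contact_force': array([-0.04039414, -0.53070252, -0.3003808 ]), 'moment': array([-0.03547386, -0.0342728 , -0.00154894]), 'width': 87.72882238881967}
```

View pics/top0.png

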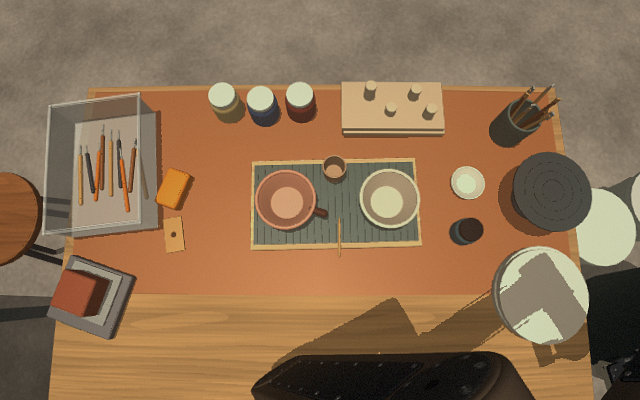

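View pics/scene0.png

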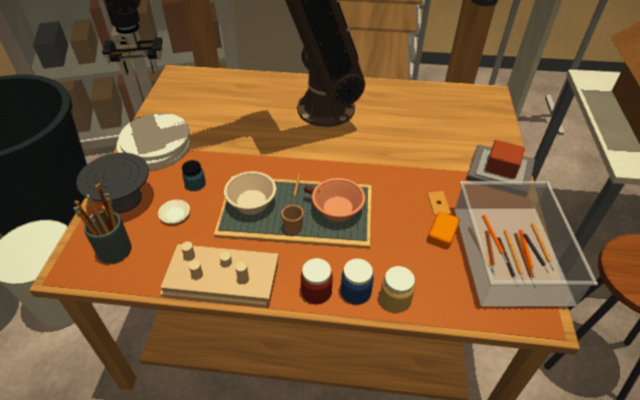

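The top view shows the pink bowl at about (286,200) with its handle pointing to (325,213). The beaker is at (334,168), the wooden tool at (340,237) and the plain bowl at (389,198). Next I'll measure the bowl.

```bash
cat > h.py <<'E'
import numpy as np, cv2
from scipy.optimize import least_squares
from scipy.spatial.transform import Rotation as R
from plant import bot
def cam(name,state=None):
    c=bot.get_calibration(name)
    K=np.array([[c["fx"],0,c["cx"]],[0,c["fy"],c["cy"]],[0,0,1]]);d=np.array(c["distortion"])
    if name=="wrist":
        T=np.eye(4);T[:3,:3]=R.from_quat(state["eef_rot"]).as_matrix();T[:3,3]=state["tcp_pos"]
        M=T@c["T_tool_cam"]
    else: M=np.linalg.inv(c["view"])
    return K,d,M
def unproj(px,z,C):
    K,d,M=C
    u=cv2.undistortPoints(np.asarray(px,float).reshape(-1,1,2),K,d).reshape(-1,2)
    r=np.c_[u[:,0],-u[:,1],-np.ones(len(u))]@M[:3,:3].T
    o=M[:3,3]; return o+r*((z-o[2])/r[:,2])[:,None]
def circ(P,r0=None):
    f=lambda p:np.hypot(P[:,0]-p[0],P[:,1]-p[1])-p[2]
    s=least_squares(f,[*P[:,:2].mean(0),80],loss='soft_l1',f_scale=1.)
    return s.x,np.sqrt(np.mean(f(s.x)**2)),f(s.x)
def pinkmask(im):
    hsv=cv2.cvtColor(im,cv2.COLOR_RGB2HSV); return hsv
def down(yaw):  # tool z down; tool x axis at angle yaw in the world
    c,s=np.cos(yaw),np.sin(yaw)
    return R.from_matrix(np.array([[c,s,0],[s,-c,0],[0,0,-1]])).as_quat()
E
python3 - <<'E'
from h import *
im=cv2.imread("pics/top0.png")
cv2.imwrite("pics/topzoom.png",cv2.resize(im[145:265,240:440],None,fx=4,fy=4,interpolation=cv2.INTER_CUBIC))
hsv=cv2.cvtColor(im,cv2.COLOR_BGR2HSV)
for p in [(286,200),(286,175),(262,200),(325,213),(318,211),(334,170),(300,182),(340,237),(300,235),(389,200)]: print(p,hsv[p[1],p[0]])
C=cam("top")
print(unproj([(286,200),(325,213),(334,168),(389,198),(340,237),(340,220),(340,257)],82,C).round(0))
st=bot.read_state(); print(R.from_quat(st["eef_rot"]).as_matrix().round(3))
E
```

```text
(286, 200) [ 13 114 208]
(286, 175) [ 11 139 167]
(262, 200) [ 11 137 149]
(325, 213) [ 11 152  84]
(318, 211) [  9 133 107]
(334, 170) [ 14 117 191]
(300, 182) [ 10 134 164]
(340, 237) [ 18 114 130]
(300, 235) [28 46 99]
(389, 200) [ 27  60 211]
[[ 559.   92.   82.]
 [ 523.  -12.   82.]
 [ 648.  -37.   82.]
 [ 565. -184.   82.]
 [ 460.  -52.   82.]
 [ 505.  -52.   82.]
 [ 408.  -51.   82.]]
[[-0.969 -0.247 -0.   ]
 [-0.247  0.969  0.001]
 [ 0.     0.001 -1.   ]]
```

View pics/topzoom.png

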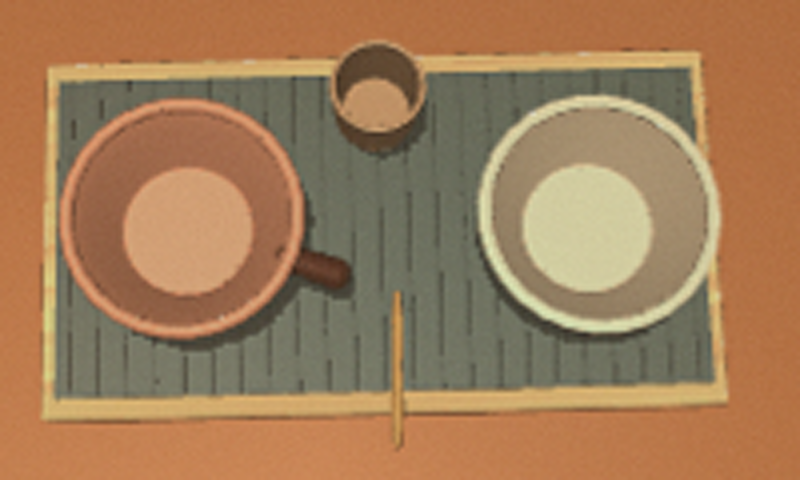

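```bash
python3 - <<'E'
from h import *
q=down(np.pi)
for p in ([610,92,290],[560,92,150],[640,92,90],[480,92,90],[560,170,90]):
    s=bot.solve_ik(p,q); print(p,None if s is None else np.round(s,2))
bot.move_gripper(0)
bot.move_ptp([610,92,290],q)
bot.pause(.3)
st=bot.read_state(); im=bot.camera("wrist")
np.save("w1.npy",dict(tcp_pos=st["tcp_pos"],eef_rot=st["eef_rot"]),allow_pickle=True)
cv2.imwrite("pics/w1.png",im[:,:,::-1]); print(st["t"],st["tcp_pos"],st["width"],st["contact_force"])
E
```

```text
[610, 92, 290] [ 0.47  0.22  0.01  0.   -1.36 -2.04]
[560, 92, 150] [ 0.51  0.23 -0.31  0.   -1.04 -2.08]
[640, 92, 90] [ 0.44  0.4  -0.2   0.   -0.97 -2.01]
[480, 92, 90] [ 0.59  0.16 -0.55  0.   -0.86 -2.16]
[560, 170, 90] [ 0.63  0.31 -0.34  0.   -0.92 -2.2 ]
4.8833 [610.0366585   91.73589522 289.97602736] 0.1949497024040439 [0.11465393 0.60494269 0.62403197]
```

View pics/w1.png

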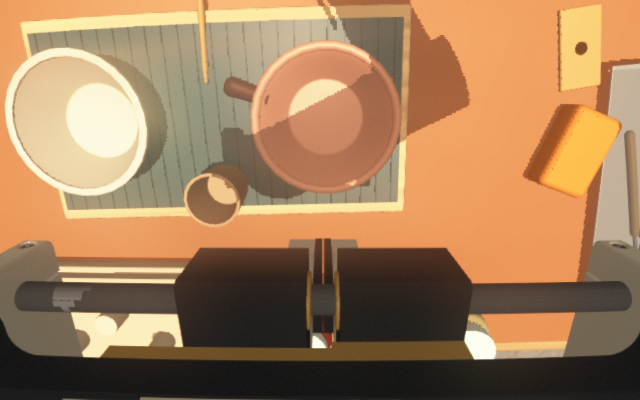

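The wrist view shows the bowl whole, centred near (326,118), with the handle tip near (230,85).

```bash
cat > meas.py <<'E'
from h import *
def measure(im,C,guess,rlo,rhi,name):
    hsv=cv2.cvtColor(im,cv2.COLOR_BGR2HSV); lab=cv2.cvtColor(im,cv2.COLOR_BGR2LAB).astype(float)
    K,d,M=C
    def proj(P):
        p=(P-M[:3,3])@M[:3,:3]; p[:,1:]*=-1
        return cv2.projectPoints(p,np.zeros(3),np.zeros(3),K,d)[0].reshape(-1,2)
    A=cv2.GaussianBlur(lab[:,:,1],(0,0),.7)   # a*: pink vs grey mat
    g=np.array(guess,float)
    for it in range(3):
        px=[];th=[]
        for t in np.arange(0,2*np.pi,np.pi/60):
            r=np.arange(rlo,rhi,.5)
            P=np.c_[g[0]+r*np.cos(t),g[1]+r*np.sin(t),np.full(len(r),82.)]
            uv=proj(P).astype(np.float32)
            v=cv2.remap(A.astype(np.float32),uv[:,0:1],uv[:,1:2],cv2.INTER_LINEAR).ravel()
            k=np.argmin(np.gradient(v))
            if np.gradient(v)[k]<-0.4 and v[:k+1].max()-v[k:].min()>8 and 2<k<len(r)-3: px.append(uv[k]);th.append(t)
        P=unproj(px,82,C); x,rms,res=circ(P); ok=abs(res)<2.5
        x,rms,res=circ(P[ok]); g=x[:2]
    print(name,"centre",x[:2].round(1),"r",x[2].round(1),"rms",rms.round(2),"n",ok.sum(),len(ok))
    # handle: brown (dark, reddish) outside rim, plane z=75
    yy,xx=np.mgrid[0:im.shape[0],0:im.shape[1]]
    W=unproj(np.c_[xx.ravel(),yy.ravel()],76,C)
    rr=np.hypot(W[:,0]-g[0],W[:,1]-g[1])
    a=lab[:,:,1].ravel()-128; 
    m=(rr>90)&(rr<122)&(a>7)&(lab[:,:,0].ravel()<90)&(W[:,1]<g[1]-20)
    h=W[m]; print(" handle px",m.sum(),"angle deg",np.degrees(np.arctan2(h[:,1].mean()-g[1],h[:,0].mean()-g[0])).round(1),"rmax",rr[m].max().round(0))
    o=im.copy()
    for p in px: cv2.circle(o,tuple(int(round(v)) for v in p),1,(0,255,0),-1)
    o.reshape(-1,3)[m]=(255,0,0)
    cv2.imwrite(f"pics/{name}_m.png",o)
    return g
if __name__=="__main__":
    measure(cv2.imread("pics/top0.png"),cam("top"),(559,92),72,94,"top0")
    st=np.load("w1.npy",allow_pickle=True).item()
    C=cam("wrist",st); print(unproj([(326,118)],82,C).round(0))
    measure(cv2.imread("pics/w1.png"),C,(559,92),72,94,"w1")
E
python3 meas.py
python3 -c "
import cv2;a=cv2.imread('pics/w1_m.png')[20:220,160:430];cv2.imwrite('pics/w1_mz.png',cv2.resize(a,None,fx=2.9,fy=2.9))"
```

```text
top0 centre [562.5  94.7] r 82.7 rms 0.67 n 117 117
 handle px 65 angle deg -110.2 rmax 117.0
[[560.  96.  82.]]
w1 centre [562.9  95.6] r 83.0 rms 0.28 n 105 120meas.py:28: RuntimeWarning: Mean of empty slice.
  h=W[m]; print(" handle px",m.sum(),"angle deg",np.degrees(np.arctan2(h[:,1].mean()-g[1],h[:,0].mean()-g[0])).round(1),"rmax",rr[m].max().round(0))
  ret = ret.dtype.type(ret / rcount)
Traceback (most recent call last):
  File "meas.py", line 38, in <module>
    measure(cv2.imread("pics/w1.png"),C,(559,92),72,94,"w1")
    ~~~~~~~^^^^^^^^^^^^^^^^^^^^^^^^^^^^^^^^^^^^^^^^^^^^^^^^^
  File "meas.py", line 28, in measure
    h=W[m]; print(" handle px",m.sum(),"angle deg",np.degrees(np.arctan2(h[:,1].mean()-g[1],h[:,0].mean()-g[0])).round(1),"rmax",rr[m].max().round(0))
                                                                                                                                 ~~~~~~~~~^^
ValueError: zero-size array to reduction operation maximum which has no identity
[ WARN:0@0.020] global loadsave.cpp:275 findDecoder imread_('pics/w1_m.png'): can't open/read file: check file path/integrity
Traceback (most recent call last):
TypeError: 'NoneType' object is not subscriptable
```

Both views put the bowl's centre within 1 mm of each other, and the radius is 83 mm as expected. The handle mask needs a fix for the wrist picture.

```bash
python3 - <<'E'
from h import *
im=cv2.imread("pics/w1.png"); lab=cv2.cvtColor(im,cv2.COLOR_BGR2LAB)
for p in [(245,92),(235,88),(230,85),(215,90)]: print(p,lab[p[1],p[0]])
C=cam("wrist",np.load("w1.npy",allow_pickle=True).item())
g=np.array([562.7,95.2])
print(unproj([(245,92),(228,85)],76,C)[:,:2]-g)
yy,xx=np.mgrid[60:120,210:265]
px=np.c_[xx.ravel(),yy.ravel()];W=unproj(px,76,C);rr=np.hypot(*(W[:,:2]-g).T)
L=lab[px[:,1],px[:,0]].astype(int)
for th in (3,5,8):
    m=(rr>88)&(rr<122)&(L[:,1]-128>th); h=W[m,:2].mean(0)-g
    print(th,m.sum(),np.degrees(np.arctan2(h[1],h[0])),rr[m].max())
E
```

```text
(245, 92) [131 145 151]
(235, 88) [132 144 150]
(230, 85) [126 143 149]
(215, 90) [153 125 141]
[[ -30.39531332  -87.38685498]
 [ -37.90089603 -105.49946112]]
3 495 -109.91615648191484 116.78917847130973
5 479 -109.86480496921402 116.51202013291159
8 441 -109.91987295344273 115.75929296774963
```

```bash
cat >> h.py <<'E'
G=np.array([562.7,95.2]);A0=np.radians(-110.);Q=down(np.pi)
def rim(a,z): return [G[0]+78*np.cos(a),G[1]+78*np.sin(a),z]
E
python3 - <<'E'
from h import *
bot.move_ptp(rim(A0,130),Q)
bot.line_to(rim(A0,93),60)
bot.pause(.3)
s=bot.read_state(); f0=s["contact_force"].copy(); print(s["t"],s["tcp_pos"],f0,s["moment"])
z=93
while z>84:
    z-=.5 if z<90 else 1
    bot.line_to(rim(A0,z),20)
    s=bot.read_state(); f=s["contact_force"]-f0
    print(round(s["t"],2),z,s["tcp_pos"].round(2),f.round(2))
    if f[2]>1.2: break
bot.pause(.2)
s=bot.read_state(); print(s["t"],s["tcp_pos"].round(2),s["contact_force"]-f0)
np.save("f0.npy",f0)
E
```

```text
6.7833 [536.19461662  21.971144    93.32741805] [-0.6953751  -0.98822915  0.92320244] [-0.01011619  0.03077142 -0.02851045]
7.03 92 [535.96  21.87  91.97] [ 1.06  0.51 -1.48]
7.28 91 [535.96  21.87  90.9 ] [ 1.5   1.39 -1.48]
7.53 90 [535.97  21.89  89.91] [ 0.68  1.79 -1.08]
7.78 89 [535.96  21.9   88.92] [ 0.58  0.96 -0.48]
8.03 88.5 [535.99  21.89  88.48] [ 0.68  0.65 -1.2 ]
8.28 88.0 [536.01  21.89  87.97] [-0.37  0.27 -0.55]
8.53 87.5 [536.02  21.87  87.48] [ 1.67  2.32 -0.02]
8.78 87.0 [535.98  21.91  86.94] [-0.13  1.46 -0.71]
9.03 86.5 [535.98  21.89  86.45] [ 0.92  0.56 -0.41]
9.28 86.0 [536.01  21.89  85.98] [-0.2   0.06 -0.23]
9.53 85.5 [536.02  21.89  85.48] [ 0.48  0.43 -0.27]
9.78 85.0 [536.01  21.88  84.97] [ 0.67  1.19 -0.97]
10.03 84.5 [536.    21.91  84.46] [ 0.64  1.3  -0.51]
10.28 84.0 [535.97  21.88  83.95] [ 0.65  1.26 -1.42]
10.4833 [536.05  21.92  84.04] [ 1.18121735  0.38685064 -1.08412368]
```

```bash
python3 - <<'E'
from h import *
for n in("scene","wrist"):
    im=bot.camera(n); cv2.imwrite(f"pics/{n}2.png",im[:,:,::-1])
    if n=="scene":cv2.imwrite("pics/scene2z.png",cv2.resize(im[140:260,200:400,::-1],None,fx=4,fy=4,interpolation=cv2.INTER_CUBIC))
E
```

```text
(no output)
```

View pics/scene2z.png

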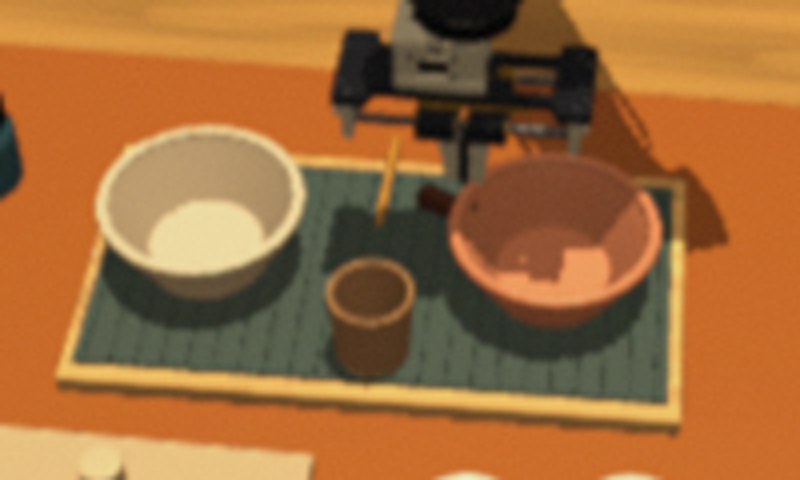

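View pics/wrist2.png

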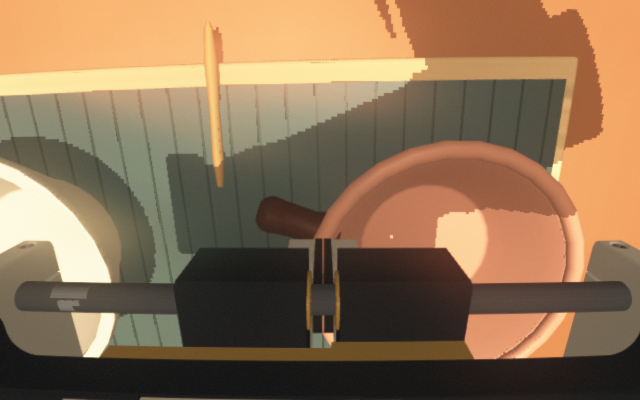

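```bash
python3 - <<'E'
from h import *
def proj(P,C):
    K,d,M=C;p=(np.array(P,float)-M[:3,3])@M[:3,:3]; p[:,1:]*=-1
    return cv2.projectPoints(p,np.zeros(3),np.zeros(3),K,d)[0].reshape(-1,2)
s=bot.read_state();print(s["tcp_pos"],s["t"],s["width"])
P=[rim(A0,87),[*G,87],[G[0]+118*np.cos(A0),G[1]+118*np.sin(A0),75]]+[rim(np.radians(a),87) for a in(0,90,180,270)]
for n in("scene","wrist"):
    p=proj(P,cam(n,s)); print(n,p.round(0).tolist())
    if n=="scene": print(((p-[200,140])*4).round(0).tolist())
E
```

```text
[536.05105734  21.92136349  84.02835169] 10.5833 0.33768768495663926
scene [[316.0, 188.0], [339.0, 196.0], [305.0, 186.0], [337.0, 214.0], [364.0, 198.0], [341.0, 178.0], [314.0, 194.0]]
[[466.0, 191.0], [556.0, 223.0], [421.0, 185.0], [547.0, 297.0], [657.0, 231.0], [564.0, 153.0], [456.0, 214.0]]
wrist [[322.0, 241.0], [447.0, 282.0], [257.0, 211.0], [433.0, 386.0], [576.0, 281.0], [463.0, 150.0], [314.0, 283.0]]
```

The projections agree in x and y: the tip is over the rim above the handle. The force is still about 0 at z=84, so the true contact height must be a few mm lower than I expected. I'll keep going down in fine steps with averaged force.

```bash
cat >> h.py <<'E'
def fav(n=5,dt=.02):
    F=[]
    for i in range(n):
        bot.pause(dt);F.append(bot.read_state()["contact_force"])
    return np.mean(F,0)
E
python3 - <<'E'
from h import *
f0=fav(10); print(f0); z=84.
while z>81.2:
    z-=.4
    bot.line_to(rim(A0,z),20)
    f=fav(4)-f0; s=bot.read_state()
    print(round(s["t"],2),round(z,2),s["tcp_pos"].round(2),f.round(2))
    if f[2]>1.2: break
np.save("f0.npy",f0)
E
```

```text
[ 0.03994279 -0.07897919  0.11706908]
11.07 83.6 [535.99  21.9   83.59] [-0.33  0.6  -0.19]
11.38 83.2 [536.02  21.89  83.19] [-0.07 -0.28 -0.17]
11.7 82.8 [535.99  21.9   82.77] [ 0.06  0.01 -0.25]
12.02 82.4 [536.02  21.9   82.4 ] [-0.16 -0.16 -0.2 ]
12.33 82.0 [536.02  21.91  81.99] [-0.18 -0.12 -0.2 ]
12.65 81.6 [536.02  21.88  81.58] [-0.32 -0.26 -0.53]
12.97 81.2 [536.01  21.9   81.2 ] [-0.02  0.18 -0.15]
```

```bash
python3 - <<'E'
from h import *
im=bot.camera("wrist"); cv2.imwrite("pics/wrist3z.png",cv2.resize(im[180:340,230:430,::-1],None,fx=4,fy=3.7,interpolation=cv2.INTER_CUBIC))
im=bot.camera("scene");cv2.imwrite("pics/scene3z.png",cv2.resize(im[160:220,280:380,::-1],None,fx=8,fy=8,interpolation=cv2.INTER_CUBIC))
im=bot.camera("top");cv2.imwrite("pics/top3z.png",cv2.resize(im[145:265,240:440,::-1],None,fx=4,fy=4,interpolation=cv2.INTER_CUBIC))
E
```

```text
(no output)
```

View pics/scene3z.png

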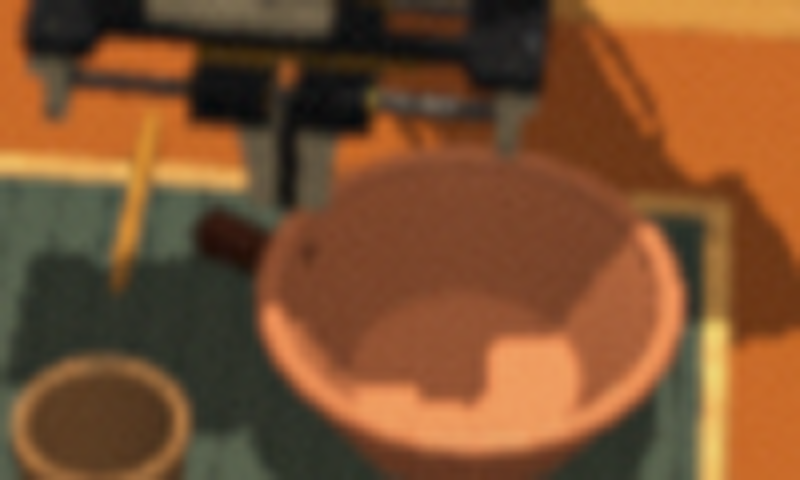

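View pics/wrist3z.png

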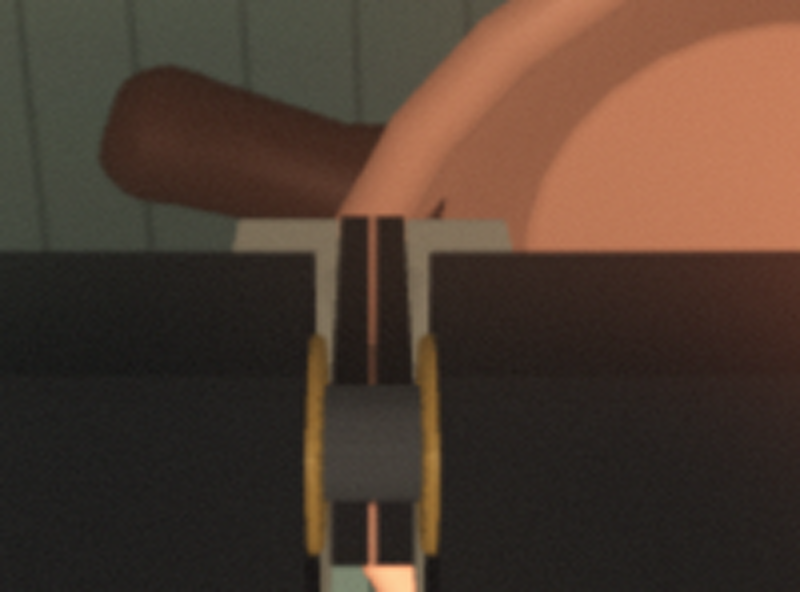

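View pics/top3z.png

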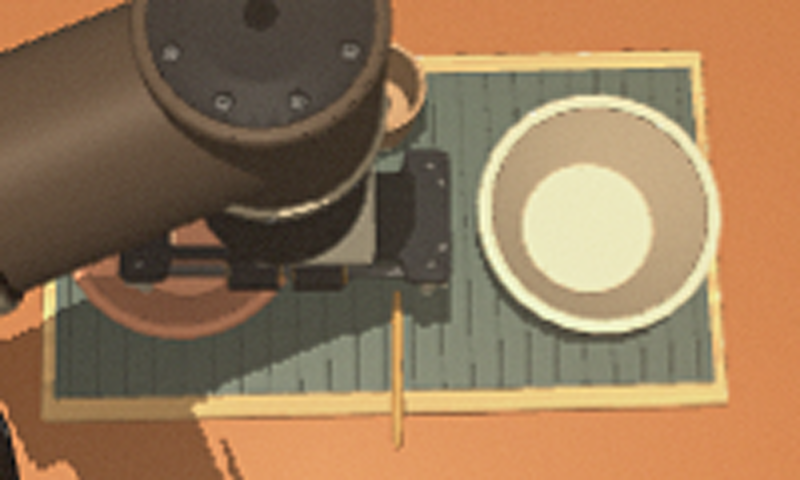

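Nothing is touching at z=81. Both the scene view and the wrist view show the visible finger ends well above the rim, by my estimate 10–20 mm behind the nominal TCP. I'll continue down with the force guarded.

```bash
python3 - <<'E'
from h import *
f0=fav(4); z=81.2
while z>58:
    z-=1.2 if z>75 else .6
    bot.line_to(rim(A0,z),25)
    f=fav(2,.015)-f0
    if f[2]>1.0:
        f=fav(4)-f0
        s=bot.read_state();print(round(s["t"],2),round(z,2),s["tcp_pos"].round(2),f.round(2))
        if f[2]>.8: break
s=bot.read_state();print(round(s["t"],2),round(z,2),s["tcp_pos"].round(2),f.round(2),f0)
im=bot.camera("scene");cv2.imwrite("pics/scene4z.png",cv2.resize(im[160:220,280:380,::-1],None,fx=8,fy=8,interpolation=cv2.INTER_CUBIC))
im=bot.camera("wrist"); cv2.imwrite("pics/wrist4.png",im[:,:,::-1])
E
```

```text
18.92 65.6 [536.15  21.92  66.12] [-1.29  0.02  4.62]
18.92 65.6 [536.15  21.92  66.12] [-1.29  0.02  4.62] [-0.10385741  0.24648023  0.2378348 ]
```

View pics/scene4z.png

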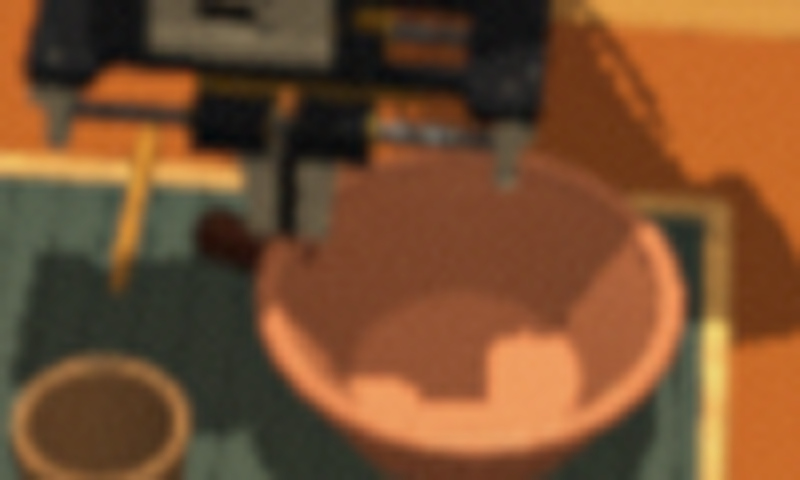

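View pics/wrist4.png

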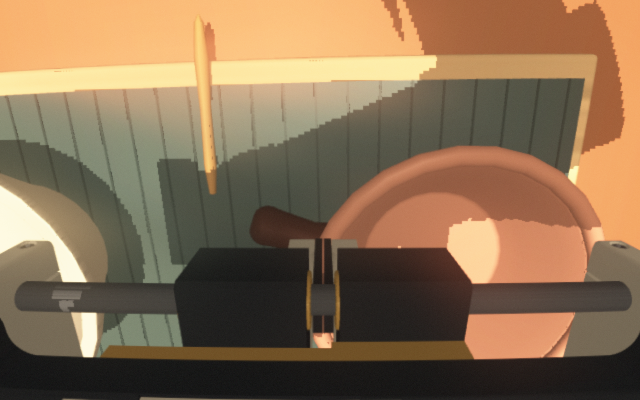

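Contact is at TCP z≈66.1 with about 4.6 N, so the fingertip ends about 21 mm behind the nominal TCP. The scene view shows the finger end on the rim at the handle, around zoomed (292,238). Stiffness is about 9 N/mm. Now I'll slide round in 6° steps, correcting z from the measured force.

```bash
cat > slide.py <<'E'
from h import *
import sys
a0,a1,z=[float(v) for v in sys.argv[1:4]]
f0=np.array([-.1,.25,.24]); a=a0; log=[]
while a<a1-1e-6:
    a=min(a+6,a1)
    bot.line_to(rim(np.radians(a),z),45)
    f=fav(3,.015)-f0; s=bot.read_state(); log.append((a,z,s["tcp_pos"][2],*f))
    if f[2]>11: bot.line_to(rim(np.radians(a),z+1),45); print("HIGH",f); break
    if f[2]<0.6 and len(log)>1:   # lost: go down here until felt
        for i in range(5):
            z-=.25; bot.line_to(rim(np.radians(a),z),45); f=fav(3,.015)-f0
            print("lost",a,round(z,2),f.round(2))
            if f[2]>1.5: break
    else: z-=np.clip((4-f[2])/9*.5,-.3,.3)
print(np.array(log).round(2)); s=bot.read_state();print(s["t"],a,z,f0)
E
python3 slide.py -110 -50 65.65
```

```text
[[-104.     65.65   66.06   -2.93   -1.76    6.52]
 [ -98.     65.79   66.09   -1.54   -2.3     4.76]
 [ -92.     65.83   66.09   -2.41   -3.13    5.53]
 [ -86.     65.92   66.12   -1.71   -1.91    4.37]
 [ -80.     65.94   66.08   -1.92   -2.8     5.23]
 [ -74.     66.01   66.11   -0.96   -1.91    3.58]
 [ -68.     65.98   66.07   -1.64   -1.94    5.33]
 [ -62.     66.06   66.15   -1.14   -1.18    3.79]
 [ -56.     66.04   66.1    -1.03   -1.15    4.11]
 [ -50.     66.05   66.09   -0.76   -0.94    4.38]]
22.85 -50.0 66.07183505223355 [-0.1   0.25  0.24]
```

```bash
sed -i 's/(4-f/(3.7-f/' slide.py; python3 slide.py -50 70 66.07; python3 - <<'E'
from h import *
im=bot.camera("wrist"); cv2.imwrite("pics/wrist5.png",im[:,:,::-1])
im=bot.camera("scene");cv2.imwrite("pics/scene5z.png",cv2.resize(im[140:230,240:390,::-1],None,fx=5,fy=5,interpolation=cv2.INTER_CUBIC))
E
```

```text
[[-4.400e+01  6.607e+01  6.607e+01 -9.200e-01 -6.700e-01  3.850e+00]
 [-3.800e+01  6.608e+01  6.610e+01 -9.400e-01 -4.400e-01  3.840e+00]
 [-3.200e+01  6.609e+01  6.609e+01 -7.000e-01  2.000e-02  3.000e+00]
 [-2.600e+01  6.605e+01  6.610e+01 -3.900e-01 -4.900e-01  3.800e+00]
 [-2.000e+01  6.605e+01  6.607e+01 -4.200e-01 -2.100e-01  3.470e+00]
 [-1.400e+01  6.604e+01  6.609e+01 -8.500e-01 -2.100e-01  4.310e+00]
 [-8.000e+00  6.607e+01  6.607e+01 -3.000e-01 -1.600e-01  3.590e+00]
 [-2.000e+00  6.607e+01  6.611e+01 -4.800e-01  5.000e-01  3.500e+00]
 [ 4.000e+00  6.606e+01  6.608e+01 -7.000e-02  5.700e-01  4.070e+00]
 [ 1.000e+01  6.608e+01  6.607e+01 -4.400e-01 -1.200e-01  4.280e+00]
 [ 1.600e+01  6.611e+01  6.610e+01 -7.500e-01  9.000e-02  3.870e+00]
 [ 2.200e+01  6.612e+01  6.609e+01 -4.000e-01  1.010e+00  3.290e+00]
 [ 2.800e+01  6.610e+01  6.610e+01 -3.800e-01  2.100e-01  3.580e+00]
 [ 3.400e+01  6.609e+01  6.609e+01 -4.100e-01  9.900e-01  3.940e+00]
 [ 4.000e+01  6.610e+01  6.608e+01 -7.800e-01  1.120e+00  3.460e+00]
 [ 4.600e+01  6.609e+01  6.609e+01 -5.000e-01  8.300e-01  3.210e+00]
 [ 5.200e+01  6.606e+01  6.604e+01 -8.000e-02  7.800e-01  3.520e+00]
 [ 5.800e+01  6.605e+01  6.605e+01 -1.300e+00  1.300e+00  3.980e+00]
 [ 6.400e+01  6.607e+01  6.600e+01 -5.500e-01  7.200e-01  3.060e+00]
 [ 7.000e+01  6.603e+01  6.603e+01 -5.500e-01  1.300e+00  3.640e+00]]
30.5167 70.0 66.02918746493161 [-0.1   0.25  0.24]
```

View pics/scene5z.png

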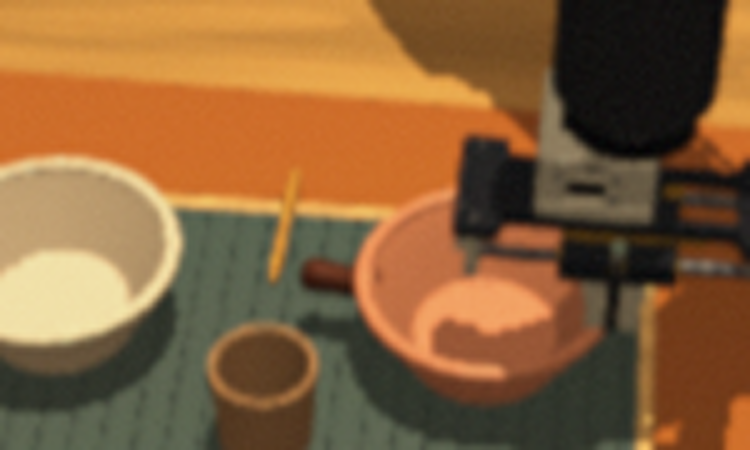

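View pics/wrist5.png

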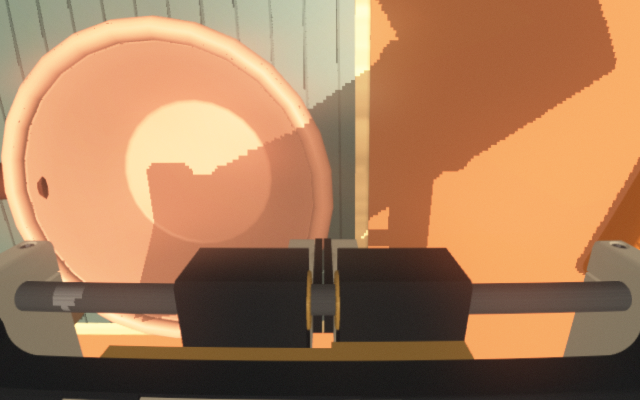

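In the scene view the handle tip now sits at zoomed (310,272), lower than before, so the bowl may have twisted. I'll measure it before going on.

```bash
python3 - <<'E'
from h import *
s=bot.read_state()
Cs=cam("scene")
im=bot.camera("scene")[:,:,::-1]; 
def handle(im,tag):
    lab=cv2.cvtColor(np.ascontiguousarray(im),cv2.COLOR_BGR2LAB).astype(int)
    yy,xx=np.mgrid[0:400,0:640];px=np.c_[xx.ravel(),yy.ravel()];W=unproj(px,76,Cs)
    rr=np.hypot(*(W[:,:2]-G).T);th=np.degrees(np.arctan2(W[:,1]-G[1],W[:,0]-G[0]))
    m=(rr>95)&(rr<125)&(abs(th+105)<35)&(lab[:,:,1].ravel()-128>6)&(lab[:,:,0].ravel()<85)
    h=W[m,:2].mean(0)-G; print(tag,m.sum(),np.degrees(np.arctan2(h[1],h[0])).round(1),h)
handle(cv2.imread("pics/scene0.png"),"before");handle(cv2.imread("pics/scene2.png"),"s2");handle(im,"now")
cv2.imwrite("pics/scene6.png",im)
from meas import measure
im=cv2.imread("pics/wrist5.png")
try: measure(im,cam("wrist",s),G,74,92,"w5")
except Exception as e: print(e)
st=np.load("w1.npy",allow_pickle=True).item()
# inner dark mark near the handle in both views at z~75
b=cv2.imread("pics/w1.png")
print(unproj([(42,187)],78,cam("wrist",s))[0,:2]-G, unproj([(266,99)],78,cam("wrist",st))[0,:2]-G)
E
```

```text
before 33 -106.6 [ -30.24094978 -101.43678754]
s2 27 -105.2 [ -27.65323663 -101.49532358]
now 44 -91.9 [  -3.49774869 -108.02568718]
w5 centre [560.2  89.8] r 84.4 rms 0.55 n 62 79
 handle px 20 angle deg -31.3 rmax 122.0
[ -8.01360301 -71.40331927] [-22.88717877 -64.42696492]
```

The bowl has twisted about +13° by friction, so I'm stopping the slide. I'll lift off and re-measure the bowl from the wrist. The rest I'll do with light dabs, with no sideways motion in contact.

```bash
python3 - <<'E'
from h import *
a=np.radians(70); bot.line_to(rim(a,72),60); 
p=rim(a,72); bot.line_to([p[0]+25,p[1]-60,185],300); bot.pause(.25)
s=bot.read_state(); im=bot.camera("wrist"); f=fav(3,.015); print(s["t"],f)
np.save("w6.npy",dict(tcp_pos=s["tcp_pos"],eef_rot=s["eef_rot"]),allow_pickle=True)
cv2.imwrite("pics/w6.png",im[:,:,::-1])
E
python3 - <<'E'
import sys;sys.path.insert(0,'.')
from meas import *
s=np.load("w6.npy",allow_pickle=True).item()
try: measure(cv2.imread("pics/w6.png"),cam("wrist",s),(561,92),74,92,"w6")
except Exception as e: print(e)
E
```

```text
31.75 [ 0.0803452  -0.18031816 -0.2582666 ]
w6 centre [559.4  91.4] r 83.1 rms 0.23 n 109 116
 handle px 83 angle deg -15.6 rmax 122.0
```

View pics/w6.png

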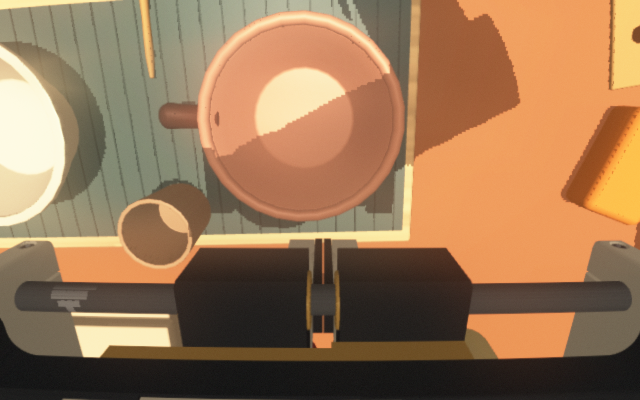

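```bash
python3 - <<'E'
from h import *
C=cam("wrist",np.load("w6.npy",allow_pickle=True).item()); g=np.array([559.4,91.4])
im=cv2.imread("pics/w6.png");lab=cv2.cvtColor(im,cv2.COLOR_BGR2LAB).astype(int)
yy,xx=np.mgrid[95:140,150:200];px=np.c_[xx.ravel(),yy.ravel()];W=unproj(px,76,C)[:,:2]-g;rr=np.hypot(*W.T)
m=(rr>88)&(rr<122)&(lab[px[:,1],px[:,0]][:,1]-128>5);h=W[m].mean(0);print(m.sum(),np.degrees(np.arctan2(h[1],h[0])),rr[m].max())
E
```

```text
851 -93.7424704519259 116.54581140190844
```

The bowl is now centred at (559.4, 91.4), about 5 mm off, with the handle at −93.7°, about 16° round. I'll finish with vertical dabs every 15° (2 cm) in the updated frame, overlapping the last part already felt.

```bash
cat > dab.py <<'E'
from h import *
import h
h.G=np.array([559.4,91.4]); H=-93.7
f0=np.array([.08,-.18,-.26])
import sys
r0,r1=float(sys.argv[1]),float(sys.argv[2]); zt=66.0
if r0<170:
    bot.line_to(rim(np.radians(H+r0),76),300)
for r in np.arange(r0,r1+1,15):
    a=np.radians(H+r)
    bot.line_to(rim(a,67.4),90); g0=np.array(bot.read_state()["contact_force"])
    z=zt
    for k in range(8):
        bot.line_to(rim(a,z),25); f=fav(2,.015)-f0
        if f[2]>1.5: break
        z-=.2
    s=bot.read_state(); print(r,round(s["t"],2),round(z,2),s["tcp_pos"][2].round(2),f.round(2),k)
    bot.line_to(rim(a,67.4),60)
    if f[2]>8: zt+=.15
E
python3 dab.py 165 195
```

```text
165.0 33.24 65.8 66.15 [-0.32 -0.33  3.49] 1
180.0 34.15 66.0 66.19 [-0.33  1.64  1.75] 0
195.0 35.06 66.0 66.19 [0.4  0.62 2.49] 0
```

```bash
sed -i 's/f\[2\]>1.5/f[2]>2.0/' dab.py; python3 dab.py 210 360; python3 - <<'E'
from h import *
s=bot.read_state(); p=s["tcp_pos"]
bot.line_to([p[0],p[1],90],120)
bot.line_to([620,85,190],350); bot.pause(.2)
s=bot.read_state(); im=bot.camera("wrist"); print(s["t"])
np.save("w7.npy",dict(tcp_pos=s["tcp_pos"],eef_rot=s["eef_rot"]),allow_pickle=True)
cv2.imwrite("pics/w7.png",im[:,:,::-1])
cv2.imwrite("pics/scene7.png",bot.camera("scene")[:,:,::-1])
E
python3 - <<'E'
import sys;sys.path.insert(0,'.')
from meas import *
s=np.load("w7.npy",allow_pickle=True).item()
try: measure(cv2.imread("pics/w7.png"),cam("wrist",s),(559.4,91.4),74,92,"w7")
except Exception as e: print(e)
E
```

```text
210.0 35.97 66.0 66.18 [0.01 1.03 2.63] 0
225.0 36.88 66.0 66.17 [0.08 0.55 2.11] 0
240.0 37.78 66.0 66.12 [ 0.43 -0.39  2.26] 0
255.0 38.69 66.0 66.14 [ 0.55 -1.16  2.29] 0
270.0 39.6 66.0 66.1 [ 0.88 -0.56  2.6 ] 0
285.0 40.79 65.8 66.03 [ 0.54 -0.56  4.36] 1
300.0 41.98 65.8 66.0 [ 0.07 -0.74  4.72] 1
315.0 43.17 65.8 66.02 [-1.26 -0.65  5.4 ] 1
330.0 44.08 66.0 66.14 [ 0.17 -1.5   2.29] 0
345.0 44.99 66.0 66.18 [-0.5  -0.86  2.4 ] 0
360.0 45.9 66.0 66.13 [-0.21 -0.98  2.54] 0
47.2417
w7 centre [559.4  91.6] r 83.1 rms 0.19 n 103 118
 handle px 24 angle deg -48.8 rmax 122.0
```

View pics/w7.png

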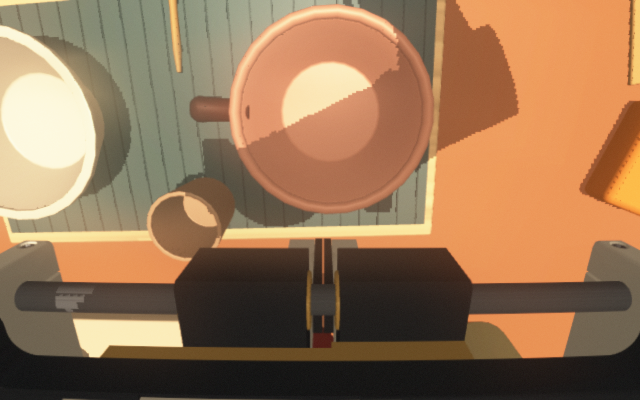

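The dabs did not move the bowl (centre unchanged), and every one registered 2–5 N. I'll retract and compare the whole scene with the first picture.

```bash
python3 - <<'E'
from h import *
bot.line_to([600,40,290],250)
bot.move_joints([-1.033,.359,.012,0,-1.224,-.288]); bot.pause(.3)
s=bot.read_state(); print(s["t"],s["tcp_pos"])
im=cv2.cvtColor(bot.camera("top"),cv2.COLOR_RGB2BGR); cv2.imwrite("pics/top9.png",im)
b=cv2.imread("pics/top0.png")
d=cv2.absdiff(im,b).max(2); n,l,st,c=cv2.connectedComponentsWithStats(cv2.morphologyEx((d>45).astype(np.uint8),cv2.MORPH_OPEN,np.ones((2,2))))
print([ (x[:5].tolist()) for x in st[1:] if x[4]>3])
cv2.imwrite("pics/top9z.png",cv2.resize(im[145:265,240:440],None,fx=4,fy=4,interpolation=cv2.INTER_CUBIC))
from meas import measure
measure(im,cam("top"),(559,92),72,94,"top9")
E
```

```text
51.1333 [ 167.13673744 -654.01905409  205.30107334]
[[270, 171, 13, 6, 26], [256, 177, 13, 22, 55], [316, 193, 2, 2, 4], [273, 197, 2, 2, 4], [282, 198, 50, 34, 219], [272, 200, 2, 2, 4], [323, 211, 6, 9, 46], [301, 212, 2, 2, 4], [319, 214, 3, 4, 12], [297, 216, 2, 2, 4], [294, 218, 2, 2, 4], [278, 229, 2, 2, 4], [552, 341, 4, 2, 8], [557, 340, 2, 2, 4], [546, 346, 7, 11, 64], [561, 359, 3, 3, 8], [613, 358, 6, 5, 21], [550, 361, 6, 4, 17], [630, 361, 2, 2, 4], [596, 365, 4, 3, 11]]
top9 centre [558.8  90.8] r 82.8 rms 0.59 n 118 118
 handle px 60 angle deg -93.8 rmax 115.0
```

View pics/top9z.png

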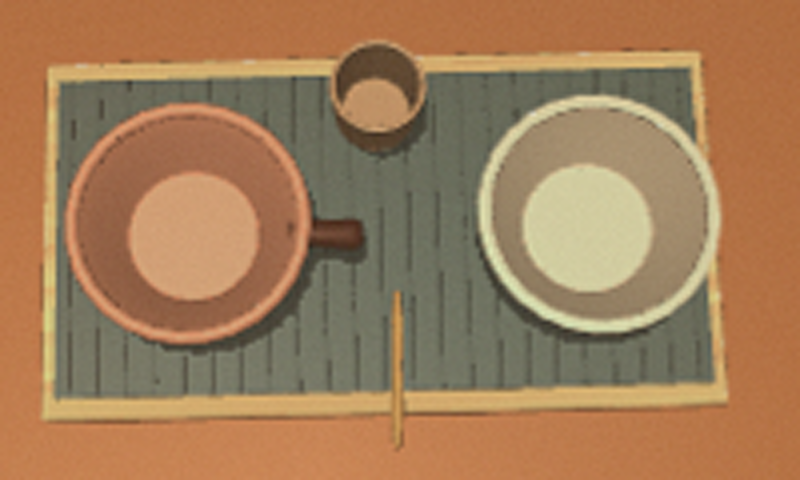

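The bystanders on the board are unmoved. The bowl is 5–6 mm off and turned about 16°. Turning it back would mean shoving it on purpose, so I'm leaving it and handing in.

```bash
python3 -c "
from plant import bot
bot.close_job()"
```

```text
the job is handed in; nothing more can be done
```

I felt the rim all the way round anticlockwise, from above the handle back to above the handle, but the bowl shifted and turned while I was sliding along it. I handed the job in at about 51 s with the hand clear.

- **How it was touched:** I slid over roughly the first half at mostly 3–5 N, with a peak of 6.5 N read. The rest was vertical dabs every 2 cm, ending above the handle. Every dab registered contact, at 1.8–5.4 N, well under the 15 N at which the bowl starts to rock.
- **Fingertip length:** with the fingers closed, contact came with the TCP reading about 21 mm below the expected rim height. I searched down slowly with the force guarded until it touched.
- **What went wrong:** sliding friction moved the bowl about 5 mm and turned it about 16°; the handle went from −110° to −94°. I noticed halfway, re-measured the bowl and switched to dabs. The dabs did not move it any further: the centre stayed within 1 mm, and the final top view put the handle at −93.8°. I did not turn it back, because that would have meant pushing it on purpose.
- **Last check:** comparing the first and last top pictures, the only change in the work area is the bowl. The plain bowl, beaker and wooden tool look unmoved, and nothing shows up at the sponge, rib, jar or dish. There are a few small differences at the lower right edge of the picture, away from all of these, which I did not look into.

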